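Unhook the tool caddy from a bent deep hook and stand it in the drip tray

TASK

Take the green tool caddy off its deep upturned hook and set it down gently inside the white drip tray, flat on the tray floor. The hook's prong is bent out of plumb, so ease the caddy's eye up along it by feel, without forcing it sideways, until it is past the tip, and only then draw the caddy away. Leave the plaster mould, the glaze jar and the cup where they are.

Things in the scene. Friction and masses are not known exactly. Their poses are not given: they have to be found in the camera images.
- caddy: Loose open green steel box with potter's tools fixed inside (at most 20 above its rim), 110 (x) by 170 (y) by 55 high, 0.3 to 0.55 kg, hanging level. Origin: centre of its underside, z up. Over it stands a steel bail in its y-z plane: side straps at y = +-87 and a flat bar along y between them, 14 wide (x), 10 thick, underside 155 above the origin (100 above the rim).
- eye (a point): Middle of the bail bar, at its underside: centre of the vertical 17 diameter hole in the 36 by 36 by 10 eye plate. 155 above the caddy's origin, axes as the caddy. The bar is free to grip from above, fingers closing along the caddy's x, from 35 to 75 to either side of this point.
- stand: Fixed rigid grey hook stand. Origin on the table straight below the prong's foot, z up. Base plate 10 thick (x -40 to 150, y -60 to 60); post 34 wide, 260 tall, its face at x = +107; from it a 14 thick arm (top 214 above the table) runs to the round seat, 32 diameter, on which the eye plate rests. The eye can be drawn away freely towards the stand's -x, off the post.
- seat (a point): Centre of the seat's top, 220 above the table; axes as the stand. From here a rigid brass prong, 8 diameter, rounded tip 50 above the seat, rises through the eye. It is bent: straight, but leaning 14 degrees, so its tip is 11 to one side. Which side differs each time and NO pose tells it: look, or feel it as the eye (about 4 play) slides up.
- tray: Fixed white plastic drip tray, outside 146 (x) by 206 (y), 20 high, walls and floor 3 thick: inside 140 by 200, so the caddy fits with its long side along the tray's y, either way round. Origin: centre of its underside, z up. On the other side of the robot's midline from the stand.
- mould: Bystander: small plaster mould, 72 diameter, 58 high, loose. Origin centre of its underside.
- glaze_jar: Bystander: jar with blue cap, 56 diameter, about 75 high, loose. Origin centre of its underside.
- cup: Bystander: terracotta cup, 60 diameter, 60 high, loose. Origin centre of its underside.
Things that resemble listed ones, but are neither listed nor needed, are in the scene too. Leave any brown look-alike of the caddy alone.

How it is judged:
By the outcome, as a careful person would: the job done as asked, in the order asked, and still so for the second after the job is handed in, with the robot touching nothing.
It also fails if it takes over 62 s, if anything falls off the work surface, if the arm or the gripper's body presses on something with over 40 N, if the wrist force passes 120 N, or if a joint passes its speed limit or range.

ROBOT

A 6-joint arm with a two-finger parallel gripper is mounted at the origin on the work surface. World frame = base frame: x ahead of the robot, y to its left, z up, the work surface at z = 0. Lengths are in m, angles in rad, forces in N, time in s.
With the tool pointing down it reaches from about 0.325 to 0.9 m from the base axis. Payload 6.1 kg.
Tool frame: the origin (TCP) lies midway between the tips of the shut fingers; the grasp point (between the pads) lies 19 mm behind it; z points along the fingers, y is the line along which they close (so a half turn about z gives the same grasp; the last joint's range is limited). The gripper opens to 87 mm and grips with 3 to 60 N. Pads are 19 mm wide; open, the fingers measure 117 mm over their backs; the gripper's body (75 mm by 190 mm) begins 51 mm behind the grasp point.
Start: joints at [1.083, 0.22, 1.526, -0, 1.395, -0.126], TCP at [0.221, 0.585, 0.223] pointing down, gripper open.
Joint ranges: [-2.98, 2.98], [-0.91, 2.08], [0.09, 2.57], [-1.24, 4.39], [0.2, 2.65], [-2.68, 2.68]. Speed limits (rad/s): [2.57, 2.57, 3.01, 3.14, 3.14, 3.14].

INTERFACE

Orientations are given as a 3x3 rotation matrix whose columns are the frame's x, y, z axes.
In Python, from cell import arm gives the robot as it stands.
- The arm moves only by the tool step_arm, never from a script. Its argument "moves" is one flat list of numbers, 7 for each row, row after row: the turn, a rotation vector about the world's x, y, z in rad, then the shift along the world's x, y, z in cm, then the closure in counts, from 0 (fully open) to 255 (shut). In form: [ax, ay, az, tx, ty, tz, claw, ax, ay, az, tx, ty, tz, claw, ...]. A call has 1 to 12 rows; each row shifts and turns the commanded pose from where the row before left it; what a row does not reach is not made up. A row lasts 1/8 s, in which the tool goes at most 62.5 mm and 10.7 degrees, less where a joint would pass 70% of its speed; a pose out of reach is approached as far as the arm can. A call is refused whole if a number of a shift passes 6.25 or a number of a turn 0.188, either way. A call with a gripper value outside its range is refused whole. The fingers move at their own pace and stop on an object; the grip force is fixed at half the most. Time passes only in rows, so rows that do not move let the fingers close. It gives the time, the measured TCP pose, the force, the opening and the grip force at its end, in the units of the state.
- arm.sense(): the state, without advancing time (a new reading comes with each control period).
- arm.capture(name): name is "scene" or "top"; returns a dict with "pixels" (420x560x3 uint8, blue, green, red), "intrinsics" (3x3 intrinsics, pixels), "R" (3x3) and "t" (3): a world point X has camera coordinates R X + t. Camera axes: x right, y down, z forward; pixel columns grow to the right and rows downward; lengths in m; the calibration is good to about 2 mm. A picture is of the moment at which its call begins. There is no depth.
- arm.sign_off(): hands the job in; it is judged then, once.
The state is a dict: "t": time; "q": joint angles; "joint_vel": joint speeds; "joint_torque": joint torques, N m; "position": TCP position; "tool_rot": TCP orientation; "contact_force": force on the tool from outside, world axes, zero at the start; "torque": the same for the moment, N m; "gripper_width": finger opening in m; "finger_force": force on a finger pad.
Only numpy, scipy, OpenCV 4.12 (cv2) and the standard library are available. Lean on these libraries where they do the work, as an engineer would, in place of code of your own. Each camera call takes 0.05 s, during which the arm holds its last target. There are 200 camera calls.

## Working session

There is one attempt and no reset: what is moved stays moved. The work goes in short steps, Python scripts to look and compute and a tool call to move; the robot and the scene stay as the last step left them, time stands still between calls to the robot, and variables do not carry over. Pictures are saved under pics/ and viewed, at most 10 in all, crops included, and the job is handed in when it is done.

Besides the shell and the picture viewer there is one more tool, called after ">>>" in YAML: its name, and indented under it one key for each argument. step_arm: Moves the arm, as the interface text tells. Its arguments: {"type":"object","properties":{"moves":{"type":"array","items":{"type":"number"}}},"required":["moves"]}

```bash
mkdir -p pics
python3 - <<'E'
from cell import arm
import cv2,pickle
s=arm.sense();print(s['t'],s['position'],s['tool_rot'],s['gripper_width'])
d={}
for n in("scene","top"):
    c=arm.capture(n);d[n]=c;cv2.imwrite(f"pics/{n}0.png",c["pixels"]);print(n,c["intrinsics"],c["R"],c["t"])
pickle.dump(d,open("c0.pkl","wb"))
E
```

```text
0.0 [0.22094564 0.58397804 0.22142459] [[-9.35252526e-01  3.53980096e-01 -8.96792529e-04]
 [ 3.53981160e-01  9.35250953e-01 -1.73011621e-03]
 [ 2.26299366e-04 -1.93554321e-03 -9.99998101e-01]] 0.08718376362103127
scene [[439.88446064   0.         279.79365328]
 [  0.         439.88446064 217.16123486]
 [  0.           0.           1.        ]] [[ 0.78200544  0.62324336  0.00593381]
 [ 0.49712192 -0.61795729 -0.60909653]
 [-0.37594853  0.47926663 -0.79307389]] [-0.44862329 -0.18672631  1.2548343 ]
top [[399.44345045   0.         276.94042874]
 [  0.         399.44345045 211.2232492 ]
 [  0.           0.           1.        ]] [[ 0.02214699 -0.9992653   0.03127887]
 [-0.98742959 -0.0267608  -0.15577762]
 [ 0.15650022 -0.02743567 -0.9872968 ]] [-0.03023264  0.57650599  0.78616618]
```

View pics/scene0.png

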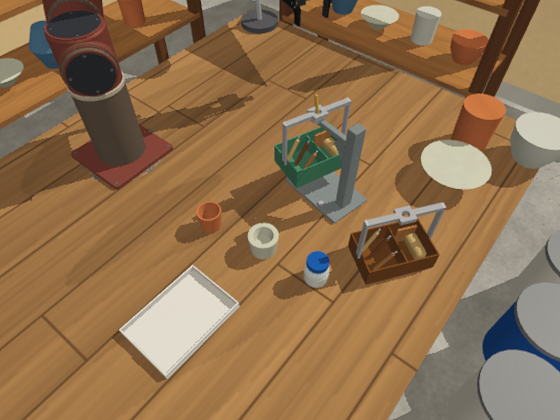

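View pics/top0.png

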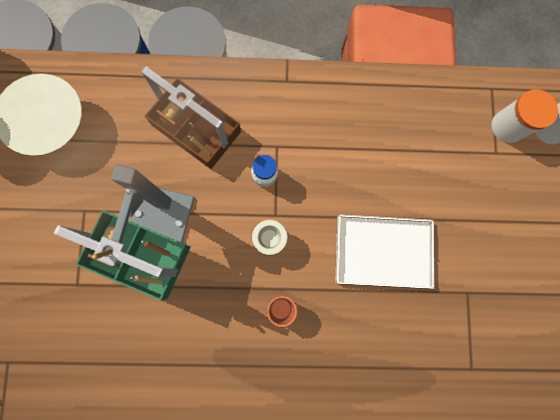

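The green caddy is at scene (310,150) and top (135,255), hanging on the grey stand. The brown look-alike, at scene (393,245) and top (195,120), stands on the table without a hook, so the green one is meant. The tray is at scene (180,320) and top (386,252). I'll confirm the caddy and the prong's lean in an enlarged crop.

Run:
```python
import pickle,cv2,numpy as np
d=pickle.load(open("c0.pkl","rb"))
a=cv2.resize(d["scene"]["pixels"][85:185,265:365],(400,400),interpolation=cv2.INTER_CUBIC)
b=cv2.resize(d["top"]["pixels"][205:305,50:150+0],(400,400),interpolation=cv2.INTER_CUBIC)
cv2.imwrite("pics/crop1.png",np.hstack([a,b]))
```

```text
(no output)
```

View pics/crop1.png

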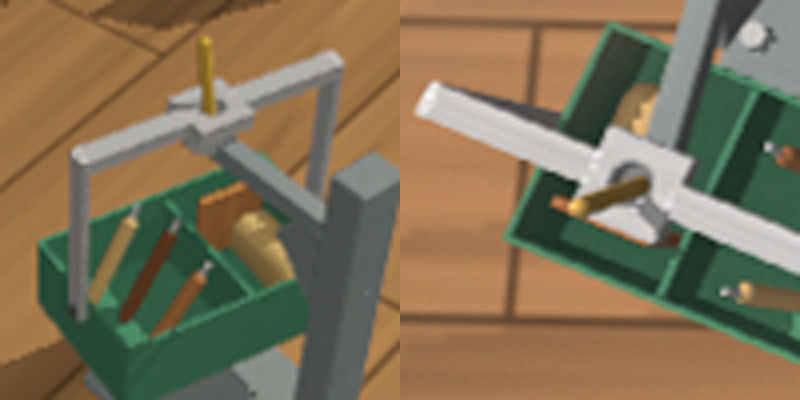

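The crop shows the green caddy hanging from the stand. The brass prong leans toward the lower left in the top view: its tip is at top (94,257) and scene (316,95), and its foot is at about top (111,251) and scene (317,113).

```bash
cat > h.py <<'E'
import numpy as np,cv2
def P(c): return c["intrinsics"]@np.c_[c["R"],c["t"]]
def tri(d,a,b):
    X=cv2.triangulatePoints(P(d["scene"]),P(d["top"]),np.array(a,float).reshape(2,1),np.array(b,float).reshape(2,1));return (X[:3]/X[3]).ravel()
def onz(c,p,z):
    r=c["R"].T@np.linalg.solve(c["intrinsics"],[p[0],p[1],1]);o=-c["R"].T@c["t"];return o+r*(z-o[2])/r[2]
def proj(c,X):
    p=P(c)@np.r_[X,1];return p[:2]/p[2]
E
python3 - <<'E'
import pickle;from h import *
np.set_printoptions(precision=4,suppress=True)
d=pickle.load(open("c0.pkl","rb"))
print("tip",tri(d,(316.2,95),(94.2,257)))
for n,a,b in(("A(+y)",(348.7,99.5),(57.5,229.5)),("B",(285,123.2),(159,273))):
    print(n,tri(d,a,b),onz(d["top"],b,.23),onz(d["scene"],a,.23))
print("foot",tri(d,(317.3,113),(111.2,250.7)),onz(d["top"],(111.2,250.7),.23),onz(d["scene"],(317.3,113),.23))
t=[onz(d["top"],p,.02) for p in((338,215),(434,219),(435,290),(336,285))]
s=[onz(d["scene"],p,.02) for p in((193,268),(238,303),(167,373),(122,328))]
for q in(t,s): print(np.array(q),np.mean(q,0))
# bystanders
for n,p,z in(("mould",(270,237),.058),("jar",(264,167),.075),("cup",(282,311),.06)):print(n,onz(d["top"],p,z))
E
```

```text
tip [0.4677 0.2604 0.2638]
A(+y) [0.5108 0.3375 0.2262] [0.5093 0.3344 0.23  ] [0.5137 0.3343 0.23  ]
B [0.4467 0.1732 0.2284] [0.4452 0.1712 0.23  ] [0.4488 0.1732 0.23  ]
foot [0.4799 0.2518 0.2243] [0.4781 0.2479 0.23  ] [0.4846 0.2476 0.23  ]
[[ 0.5765 -0.1485  0.02  ]
 [ 0.5733 -0.3577  0.02  ]
 [ 0.4221 -0.3538  0.02  ]
 [ 0.428  -0.144   0.02  ]] [ 0.5   -0.251  0.02 ]
[[ 0.4429 -0.1525  0.02  ]
 [ 0.5809 -0.1536  0.02  ]
 [ 0.573  -0.3512  0.02  ]
 [ 0.4316 -0.3461  0.02  ]] [ 0.5071 -0.2509  0.02  ]
mould [ 0.5218 -0.0028  0.058 ]
jar [0.6631 0.0132 0.075 ]
cup [ 0.3762 -0.03    0.06  ]
```

>>> step_arm:
  moves: [0, 0, -0.176, 3.0, -3.2, 3, 0, 0, 0, -0.176, 3.0, -3.2, 3, 0, 0, 0, -0.176, 3.0, -3.2, 3, 0, 0, 0, -0.176, 3.0, -3.2, 0, 0, 0, 0, -0.176, 3.0, -3.2, 0, 0, 0, 0, -0.176, 3.0, -3.2, 0, 0, 0, 0, -0.176, 3.0, -3.2, 0, 0, 0, 0, -0.176, 3.0, -3.2, 0, 0, 0, 0, -0.175, 3.3, -3.7, 0, 0, 0, 0, 0, 0, 0, 0, 0, 0, 0, 0, 0, 0, 0, 0]

```text
t: 1.48
position: [0.4939, 0.2915, 0.312]
tool_rot: [[0.365, 0.931, -0.001], [0.931, -0.365, 0.0], [-0.0, -0.001, -1.0]]
contact_force: [0.1, 1.2, -0.2]
gripper_width: 0.0867
finger_force: 0.0
```

>>> step_arm:
  moves: [0, 0, 0, 0, 0, -3, 60, 0, 0, 0, 0, 0, -3, 100, 0, 0, 0, 0, 0, -2.4, 150, 0, 0, 0, 0, 0, -2, 170, 0, 0, 0, 0, 0, 0, 170, 0, 0, 0, 0, 0, 0, 170]

```text
t: 2.22
position: [0.4945, 0.2921, 0.2096]
tool_rot: [[0.365, 0.931, 0.001], [0.931, -0.365, 0.001], [0.001, 0.001, -1.0]]
contact_force: [-0.3, -0.3, 0.9]
gripper_width: 0.0354
finger_force: 0.0
```

Run:
```python
from cell import arm
import pickle,cv2;from h import *
d={n:arm.capture(n) for n in("scene","top")};pickle.dump(d,open("c1.pkl","wb"))
X=np.array([.48,.254,.23])
o=[]
for n in d:
    u,v=proj(d[n],X).astype(int);u=max(u,50);v=max(v,50);print(n,u-50,v-50)
    o.append(cv2.resize(d[n]["pixels"][v-50:v+50,u-50:u+50],(400,400),interpolation=cv2.INTER_CUBIC))
cv2.imwrite("pics/c1.png",np.hstack(o))
```

```text
scene 267 60
top 57 199
```

View pics/c1.png

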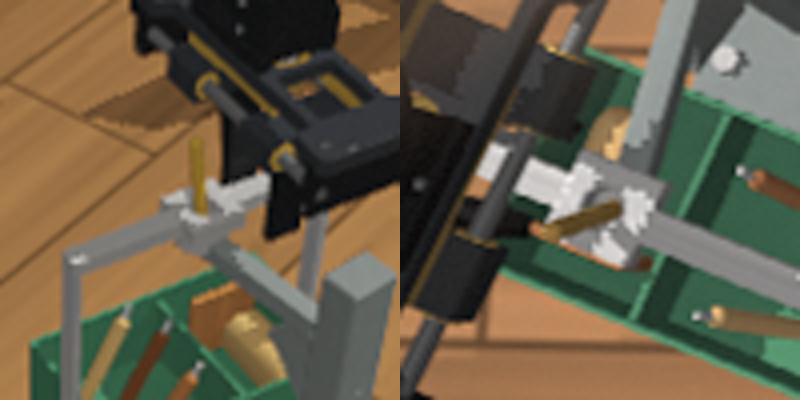

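The fingers straddle the bar on its +y side at about crop-left (260,190), clear of the eye plate and prong. I'll close gently.

>>> step_arm:
  moves: [0, 0, 0, 0, 0, 0, 185, 0, 0, 0, 0, 0, 0, 195, 0, 0, 0, 0, 0, 0, 200, 0, 0, 0, 0, 0, 0, 200]

```text
t: 2.82
position: [0.4942, 0.2915, 0.2085]
tool_rot: [[0.365, 0.931, -0.0], [0.931, -0.365, -0.0], [-0.0, -0.0, -1.0]]
contact_force: [0.6, 0.2, 0.1]
gripper_width: 0.0193
finger_force: 0.0
```

>>> step_arm:
  moves: [0, 0, 0, 0, 0, 0, 205, 0, 0, 0, 0, 0, 0, 208, 0, 0, 0, 0, 0, 0, 208]

```text
t: 3.2
position: [0.4942, 0.2915, 0.2085]
tool_rot: [[0.365, 0.931, 0.0], [0.931, -0.365, -0.0], [-0.0, 0.0, -1.0]]
contact_force: [-0.5, 0.7, 0.2]
gripper_width: 0.0164
finger_force: 0.0
```

>>> step_arm:
  moves: [0, 0, 0, 0, 0, 0, 225, 0, 0, 0, 0, 0, 0, 255, 0, 0, 0, 0, 0, 0, 255, 0, 0, 0, 0, 0, 0, 255, 0, 0, 0, 0, 0, 0, 255]

```text
t: 3.82
position: [0.4941, 0.2916, 0.2085]
tool_rot: [[0.365, 0.931, -0.0], [0.931, -0.365, 0.0], [-0.0, -0.0, -1.0]]
contact_force: [-1.2, 0.3, -0.2]
gripper_width: 0.0134
finger_force: 30.0
```

```bash
python3 -c "
from cell import arm;s=arm.sense();print(s['contact_force'],s['torque'],s['finger_force'])"
```

```text
[-1.21390676  0.28804626 -0.2260125 ] [0.00260867 0.23106266 0.03400581] 30.001148991286755
```

>>> step_arm:
  moves: [0, 0, 0, 0, 0, 0.2, 255, 0, 0, 0, -0.04, 0.02, 0.2, 255, 0, 0, 0, -0.04, 0.02, 0.2, 255, 0, 0, 0, 0, 0, 0, 255]

```text
t: 4.32
position: [0.4934, 0.2919, 0.2145]
tool_rot: [[0.365, 0.931, 0.0], [0.931, -0.365, -0.0], [-0.0, 0.0, -1.0]]
contact_force: [-0.1, 0.3, -4.9]
gripper_width: 0.0139
finger_force: 30.0
```

```bash
python3 -c "
from cell import arm;s=arm.sense();print(s['contact_force'],s['torque'],s['finger_force'])"
```

```text
[-0.06263165  0.29592757 -4.88815603] [ 0.11014657 -0.024174   -0.00238856] 30.00031947340176
```

>>> step_arm:
  moves: [0, 0, 0, -0.045, 0.025, 0.2, 255, 0, 0, 0, -0.045, 0.025, 0.2, 255, 0, 0, 0, -0.045, 0.025, 0.2, 255, 0, 0, 0, -0.045, 0.025, 0.2, 255, 0, 0, 0, -0.045, 0.025, 0.2, 255, 0, 0, 0, 0, 0, 0, 255]

```text
t: 5.08
position: [0.4913, 0.2933, 0.2248]
tool_rot: [[0.365, 0.931, 0.0], [0.931, -0.365, 0.0], [0.0, 0.0, -1.0]]
contact_force: [1.2, 1.0, -4.4]
gripper_width: 0.0135
finger_force: 30.0
```

Run:
```python
from cell import arm
import pickle,cv2;from h import *
s=arm.sense();print(s['contact_force'],s['torque'])
d={n:arm.capture(n) for n in("scene","top")};pickle.dump(d,open("c1.pkl","wb"))
X=np.array([.48,.254,.23])
o=[]
for n in d:
    u,v=proj(d[n],X).astype(int);u=max(u,50);v=max(v,50);print(n,u-50,v-50)
    o.append(cv2.resize(d[n]["pixels"][v-50:v+50,u-50:u+50],(400,400),interpolation=cv2.INTER_CUBIC))
cv2.imwrite("pics/c2.png",np.hstack(o))
```

```text
[ 1.17652738  1.00092576 -4.35673599] [ 0.12865327 -0.01387472 -0.00319261]
scene 267 60
top 57 199
```

View pics/c2.png

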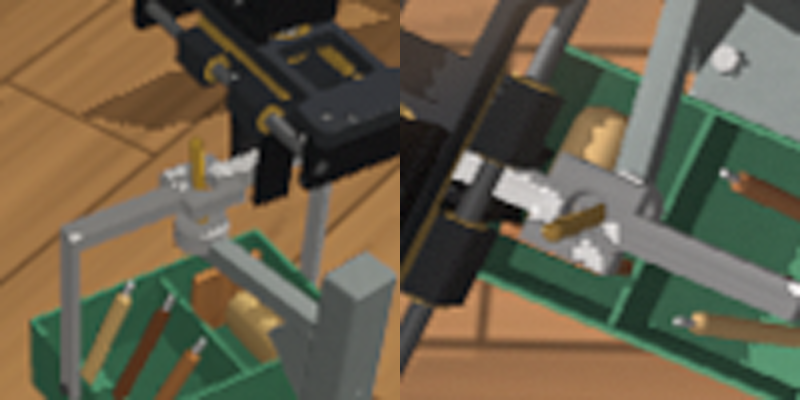

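The caddy is lifted level, with the prong still free inside the eye at crop-left (198,185) and crop-right (595,212). I'll continue along the lean.

>>> step_arm:
  moves: [0, 0, 0, -0.045, 0.025, 0.2, 255, 0, 0, 0, -0.045, 0.025, 0.2, 255, 0, 0, 0, -0.045, 0.025, 0.2, 255, 0, 0, 0, -0.045, 0.025, 0.2, 255, 0, 0, 0, -0.045, 0.025, 0.2, 255, 0, 0, 0, 0, 0, 0, 255]

```text
t: 5.92
position: [0.489, 0.2945, 0.2348]
tool_rot: [[0.365, 0.931, 0.0], [0.931, -0.365, 0.0], [0.0, 0.0, -1.0]]
contact_force: [0.4, 0.3, -4.8]
gripper_width: 0.0134
finger_force: 30.0
```

>>> step_arm:
  moves: [0, 0, 0, -0.045, 0.025, 0.2, 255, 0, 0, 0, -0.045, 0.025, 0.2, 255, 0, 0, 0, -0.045, 0.025, 0.2, 255, 0, 0, 0, -0.045, 0.025, 0.2, 255, 0, 0, 0, 0, 0, 0, 255]

```text
t: 6.55
position: [0.4872, 0.2955, 0.2428]
tool_rot: [[0.365, 0.931, 0.0], [0.931, -0.365, 0.0], [0.0, 0.0, -1.0]]
contact_force: [0.8, -0.3, -4.5]
gripper_width: 0.0135
finger_force: 30.0
```

Run:
```python
from cell import arm
import pickle,cv2;from h import *
s=arm.sense();print(s['contact_force'],s['torque'])
d={n:arm.capture(n) for n in("scene","top")};pickle.dump(d,open("c1.pkl","wb"))
X=np.array([.475,.256,.25])
o=[]
for n in d:
    u,v=proj(d[n],X).astype(int);u=max(u,50);v=max(v,50);print(n,u-50,v-50)
    o.append(cv2.resize(d[n]["pixels"][v-50:v+50,u-50:u+50],(400,400),interpolation=cv2.INTER_CUBIC))
cv2.imwrite("pics/c3.png",np.hstack(o))
```

```text
[ 0.79463518 -0.34008143 -4.48922696] [ 0.07195939 -0.04186179 -0.02920181]
scene 266 52
top 50 201
```

View pics/c3.png

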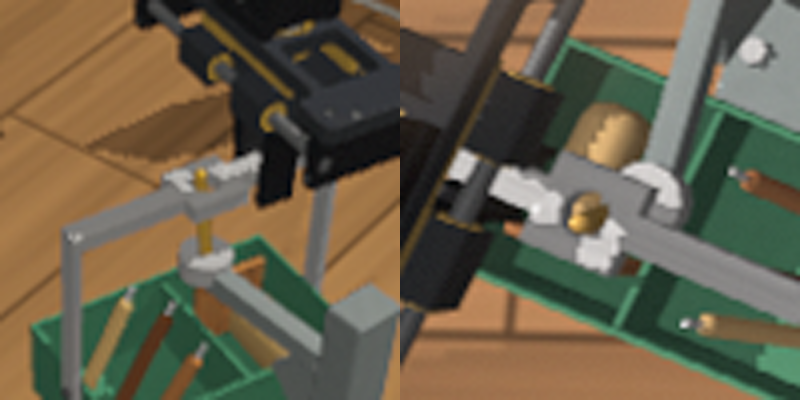

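The eye is nearly at the tip, with about 6 mm of prong showing at crop-left (200,178) and crop-right (588,212), centred in the hole. I'll go the remaining 24 mm along the lean, then straight up before drawing away.

>>> step_arm:
  moves: [0, 0, 0, -0.045, 0.025, 0.2, 255, 0, 0, 0, -0.045, 0.025, 0.2, 255, 0, 0, 0, -0.045, 0.025, 0.2, 255, 0, 0, 0, -0.045, 0.025, 0.2, 255, 0, 0, 0, -0.045, 0.025, 0.2, 255, 0, 0, 0, -0.045, 0.025, 0.2, 255, 0, 0, 0, -0.045, 0.025, 0.2, 255, 0, 0, 0, -0.045, 0.025, 0.2, 255, 0, 0, 0, 0, 0, 0.5, 255, 0, 0, 0, 0, 0, 0.6, 255, 0, 0, 0, 0, 0, 0, 255]

```text
t: 8.02
position: [0.484, 0.2976, 0.2706]
tool_rot: [[0.365, 0.931, 0.002], [0.931, -0.365, 0.001], [0.001, 0.001, -1.0]]
contact_force: [-0.5, 0.7, -5.3]
gripper_width: 0.0133
finger_force: 30.0
```

```bash
python3 -c "
from cell import arm;s=arm.sense();print(s['contact_force'],s['torque'],s['position'])"
```

```text
[-0.52088861  0.66821984 -5.31027817] [ 0.09008149 -0.04368754  0.01802369] [0.48402322 0.29760224 0.2705952 ]
```

The eye is clear of the tip by about 12 mm. Now I draw it away toward the stand's -x, keeping the height because the stand's arm is just above the tools.

>>> step_arm:
  moves: [0, 0, 0, -0.4, 0.16, -0.2, 255, 0, 0, 0, -0.6, 0.24, -0.1, 255, 0, 0, 0, -0.93, 0.365, 0, 255, 0, 0, 0, -0.93, 0.365, 0, 255, 0, 0, 0, -0.93, 0.365, 0, 255, 0, 0, 0, -0.93, 0.365, 0, 255, 0, 0, 0, -0.93, 0.365, 0, 255, 0, 0, 0, -0.93, 0.365, 0, 255, 0, 0, 0, -0.93, 0.365, 0, 255, 0, 0, 0, -0.93, 0.365, 0, 255, 0, 0, 0, -0.93, 0.365, 0, 255, 0, 0, 0, -0.5, 0.2, 0, 255]

```text
t: 9.52
position: [0.3842, 0.3366, 0.2666]
tool_rot: [[0.365, 0.931, -0.0], [0.931, -0.365, 0.0], [0.0, -0.0, -1.0]]
contact_force: [0.3, -0.1, -5.2]
gripper_width: 0.0136
finger_force: 30.0
```

Run:
```python
from cell import arm
import pickle,cv2;from h import *
s=arm.sense();print(s['contact_force'],s['torque'],s['position'])
d={n:arm.capture(n) for n in("scene","top")};pickle.dump(d,open("c4.pkl","wb"))
o=[cv2.resize(d["scene"]["pixels"][40:240,180:380],(400,400)),cv2.resize(d["top"]["pixels"][180:380,0:200],(400,400))]
cv2.imwrite("pics/c4.png",np.hstack(o))
```

```text
[ 0.32867376 -0.05265145 -5.18290484] [ 0.05217055 -0.09405095  0.00135914] [0.38416338 0.3365672  0.26657611]
```

View pics/c4.png

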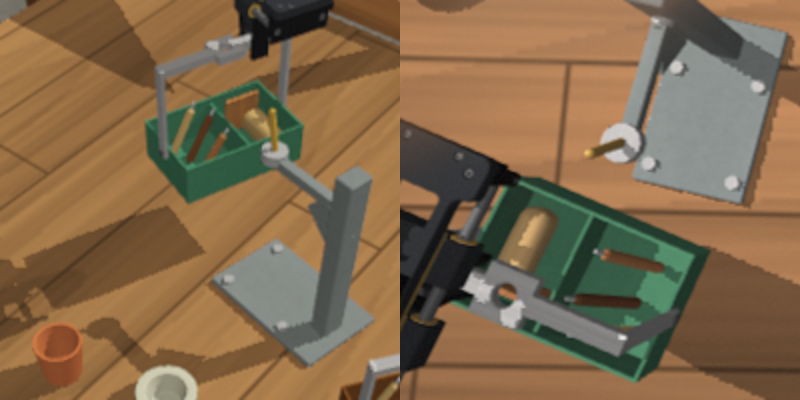

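>>> step_arm:
  moves: [0, 0, 0, 0, 0, 1.2, 255, 0, 0, 0, 0, 0, 2.4, 255, 0, 0, 0, 0, 0, 2.6, 255, 0, 0, 0, 0, 0, 2.6, 255, 0, 0, 0, 0, 0, 2.6, 255, 0, 0, 0, 0, -0.6, 2.6, 255, 0, 0, 0, 0, -1.5, 0, 255, 0, 0, 0, 0, -2.4, 0, 255, 0, 0, 0, 0, -4, 0, 255, 0, 0, 0, 0, -4, 0, 255, 0, 0, 0, 0, -4, 0, 255, 0, 0, 0, 0, -4, 0, 255]

```text
t: 11.12
position: [0.3841, 0.1293, 0.4053]
tool_rot: [[0.366, 0.931, -0.001], [0.931, -0.366, -0.0], [-0.001, -0.001, -1.0]]
contact_force: [0.6, -0.3, -4.0]
gripper_width: 0.0133
finger_force: 30.0
```

>>> step_arm:
  moves: [0, 0, 0.034, 1.2, -4, 0, 255, 0, 0, 0.035, 1.2, -4, 0, 255, 0, 0, 0.034, 1.2, -4, 0, 255, 0, 0, 0.035, 1.2, -4, 0, 255, 0, 0, 0.034, 1.2, -4, 0, 255, 0, 0, 0.035, 1.2, -4, 0, 255, 0, 0, 0.034, 1.2, -4, 0, 255, 0, 0, 0.035, 1.2, -3.5, 0, 255, 0, 0, 0.034, 1.2, -2, 0, 255, 0, 0, 0.034, 1.2, -0.7, 0, 255, 0, 0, 0, 0, 0, 0, 255, 0, 0, 0, 0, 0, 0, 255]

```text
t: 12.62
position: [0.5046, -0.2098, 0.4064]
tool_rot: [[0.029, 1.0, -0.0], [1.0, -0.029, 0.001], [0.001, -0.0, -1.0]]
contact_force: [-0.3, 0.2, -4.0]
gripper_width: 0.0136
finger_force: 30.0
```

>>> step_arm:
  moves: [0, 0, 0, 0, 0, -1.5, 255, 0, 0, 0, 0, 0, -3, 255, 0, 0, 0, 0, 0, -3.5, 255, 0, 0, 0, 0, 0, -3.5, 255, 0, 0, 0, 0, 0, -3.5, 255, 0, 0, 0, 0, 0, -3, 255, 0, 0, 0, 0, 0, -2, 255, 0, 0, 0, 0, 0, -1, 255, 0, 0, 0, 0, 0, 0, 255, 0, 0, 0, 0, 0, 0, 255]

```text
t: 13.88
position: [0.5055, -0.211, 0.1977]
tool_rot: [[0.03, 1.0, 0.002], [1.0, -0.03, -0.001], [-0.001, 0.002, -1.0]]
contact_force: [0.2, 0.1, -4.4]
gripper_width: 0.0139
finger_force: 30.0
```

Run:
```python
from cell import arm
import pickle,cv2;from h import *
s=arm.sense();print(s['contact_force'],s['torque'],s['position'])
d={n:arm.capture(n) for n in("scene","top")};pickle.dump(d,open("c5.pkl","wb"))
o=[cv2.resize(d["scene"]["pixels"][230:390,100:260],(400,400),interpolation=cv2.INTER_CUBIC),cv2.resize(d["top"]["pixels"][175:335,310:470],(400,400),interpolation=cv2.INTER_CUBIC)]
cv2.imwrite("pics/c5.png",np.hstack(o))
```

```text
[ 0.18771259  0.14252584 -4.36789529] [0.10145247 0.11729817 0.06831844] [ 0.50545801 -0.21099085  0.19772938]
```

View pics/c5.png

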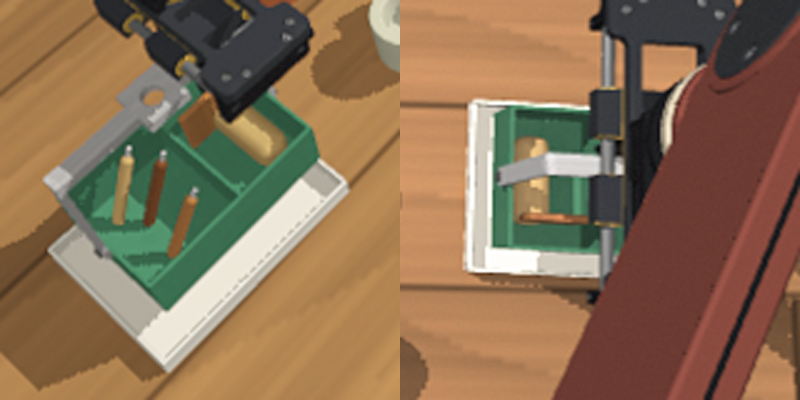

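The caddy hangs level about 3 cm above the tray, inside its outline. The box underside corners are at scene (227,293) and (167,353), and the rim's +y edge in the top view runs (348,218) to (349,273). I'll check the centring in numbers.

Run:
```python
import pickle;from h import *
np.set_printoptions(precision=4,suppress=True)
d=pickle.load(open("c5.pkl","rb"))
a=onz(d["scene"],(227.2,293.2),.054);b=onz(d["scene"],(167.2,353.2),.054)
c=onz(d["top"],(348,218.2),.109);e=onz(d["top"],(348.8,273),.109)
print("scene +x edge",a,b,"implied ctr",(a+b)/2-[.055,0,0]);print("top +y edge",c,e,"ctr",(c+e)/2-[0,.085,0])
```

```text
scene +x edge [ 0.5613 -0.1621  0.054 ] [ 0.5587 -0.3286  0.054 ] implied ctr [ 0.505  -0.2453  0.054 ]
top +y edge [ 0.5571 -0.1516  0.109 ] [ 0.4527 -0.1525  0.109 ] ctr [ 0.5049 -0.237   0.109 ]
```

Run:
```python
import pickle;from h import *
np.set_printoptions(precision=4,suppress=True)
c=pickle.load(open("c5.pkl","rb"))["scene"]
def onx(p,x):
    r=c["R"].T@np.linalg.solve(c["intrinsics"],[p[0],p[1],1]);o=-c["R"].T@c["t"];return o+r*(x-o[0])/r[0]
print("bar -y end",onx((122,302),.502),"hole",onx((160.8,268.8),.5035),"rim+y",onx((226.5,281.5),.561),"under+y",onx((227.2,293.2),.561),"under-y",onx((167.2,353.2),.559))
```

```text
bar -y end [ 0.502  -0.3365  0.2111] hole [ 0.5035 -0.2518  0.2098] rim+y [ 0.561  -0.1581  0.0979] under+y [ 0.561  -0.1619  0.0533] under-y [ 0.559  -0.3286  0.0547]
```

Level, with its centre within a few mm of the tray's centre. I'll nudge -3 mm in y and lower.

>>> step_arm:
  moves: [0, 0, 0, -0.1, -0.3, -0.5, 255, 0, 0, 0, 0, 0, -1, 255, 0, 0, 0, 0, 0, -1, 255, 0, 0, 0, 0, 0, -1, 255, 0, 0, 0, 0, 0, -0.6, 255, 0, 0, 0, 0, 0, -0.3, 255, 0, 0, 0, 0, 0, -0.2, 255, 0, 0, 0, 0, 0, 0, 255]

```text
t: 14.98
position: [0.5043, -0.2138, 0.1512]
tool_rot: [[0.03, 1.0, 0.001], [1.0, -0.03, -0.0], [-0.0, 0.001, -1.0]]
contact_force: [-0.7, 1.3, 0.2]
gripper_width: 0.0137
finger_force: 30.0
```

>>> step_arm:
  moves: [0, 0, 0, 0, 0, -0.1, 255, 0, 0, 0, 0, 0, -0.1, 255, 0, 0, 0, 0, 0, -0.1, 255, 0, 0, 0, 0, 0, 0, 255]

```text
t: 15.48
position: [0.5048, -0.2124, 0.1499]
tool_rot: [[0.029, 1.0, 0.002], [1.0, -0.029, 0.002], [0.002, 0.002, -1.0]]
contact_force: [-2.9, 10.1, 11.3]
gripper_width: 0.0133
finger_force: 30.0
```

>>> step_arm:
  moves: [0, 0, 0, 0, 0, 0.1, 255, 0, 0, 0, 0, 0, 0.1, 255, 0, 0, 0, 0, 0, 0, 255]

```text
t: 15.85
position: [0.5044, -0.2134, 0.1506]
tool_rot: [[0.03, 1.0, 0.001], [1.0, -0.03, 0.0], [0.0, 0.001, -1.0]]
contact_force: [-1.3, 6.5, 4.9]
gripper_width: 0.0138
finger_force: 30.0
```

Run:
```python
from cell import arm
import pickle,cv2;from h import *
s=arm.sense();print(s['contact_force'],s['torque'],s['position'])
d={n:arm.capture(n) for n in("scene","top")};pickle.dump(d,open("c6.pkl","wb"))
o=[cv2.resize(d["scene"]["pixels"][240:380,110:250],(400,400),interpolation=cv2.INTER_CUBIC),cv2.resize(d["top"]["pixels"][185:325,320:460],(400,400),interpolation=cv2.INTER_CUBIC)]
cv2.imwrite("pics/c6.png",np.hstack(o))
```

```text
[-1.32823474  6.46928889  4.90267882] [ 0.89833979  0.36188807 -0.07087307] [ 0.50442505 -0.2133514   0.15061605]
```

View pics/c6.png

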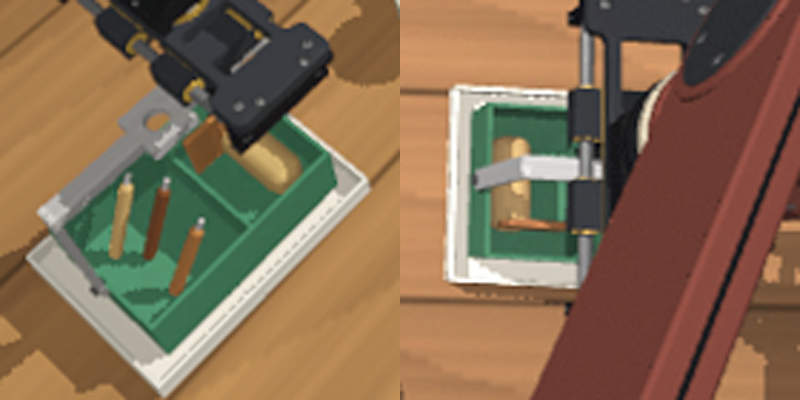

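The caddy sits inside the tray with margin on all sides: box at crop-left (60-335, 120-350), with a tray floor strip visible all round. I'll relax the load, then release.

>>> step_arm:
  moves: [0, 0, 0, 0, 0.1, 0.05, 255, 0, 0, 0, 0, 0, 0, 255]

```text
t: 16.2
position: [0.5042, -0.2128, 0.1503]
tool_rot: [[0.03, 1.0, 0.001], [1.0, -0.03, -0.0], [-0.0, 0.001, -1.0]]
contact_force: [-0.0, 3.4, 2.1]
gripper_width: 0.0137
finger_force: 30.0
```

```bash
python3 -c "
from cell import arm;s=arm.sense();print(s['contact_force'],s['torque'],s['position'])"
```

```text
[-0.02002908  3.35073788  2.08248159] [ 0.34036744  0.02767452 -0.02569018] [ 0.50417287 -0.21281127  0.15028252]
```

>>> step_arm:
  moves: [0, 0, 0, 0, 0, 0, 205, 0, 0, 0, 0, 0, 0, 190, 0, 0, 0, 0, 0, 0, 150, 0, 0, 0, 0, 0, 0, 120, 0, 0, 0, 0, 0, 0, 120]

```text
t: 16.82
position: [0.5038, -0.2128, 0.15]
tool_rot: [[0.03, 1.0, -0.0], [1.0, -0.03, -0.0], [-0.0, -0.0, -1.0]]
contact_force: [-0.4, 0.3, 1.0]
gripper_width: 0.0423
finger_force: 0.0
```

>>> step_arm:
  moves: [0, 0, 0, 0, 0, 0.5, 120, 0, 0, 0, 0, 0, 1, 120, 0, 0, 0, 0, 0, 2, 120, 0, 0, 0, 0, 0, 3, 120, 0, 0, 0, 0, 0, 4, 120, 0, 0, 0, 0, 0, 4, 120, 0, 0, 0, -1, 4, 2, 120, 0, 0, 0, -1, 5, 0, 120, 0, 0, 0, -1, 5, 0, 120, 0, 0, 0, -1, 5, 0, 120, 0, 0, 0, 0, 4, 0, 120, 0, 0, 0, 0, 0, 0, 120]

```text
t: 18.32
position: [0.4637, 0.0195, 0.3162]
tool_rot: [[0.026, 1.0, 0.002], [1.0, -0.026, 0.0], [0.0, 0.002, -1.0]]
contact_force: [-0.6, -1.1, 0.6]
gripper_width: 0.0462
finger_force: 0.0
```

Run:
```python
from cell import arm
import cv2,numpy as np
d={n:arm.capture(n)["pixels"] for n in("scene","top")}
cv2.imwrite("pics/c7.png",np.hstack([cv2.resize(d["scene"][80:400,100:420],(400,400)),cv2.resize(d["top"][100:340,220:460],(400,400))]))
```

```text
(no output)
```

View pics/c7.png

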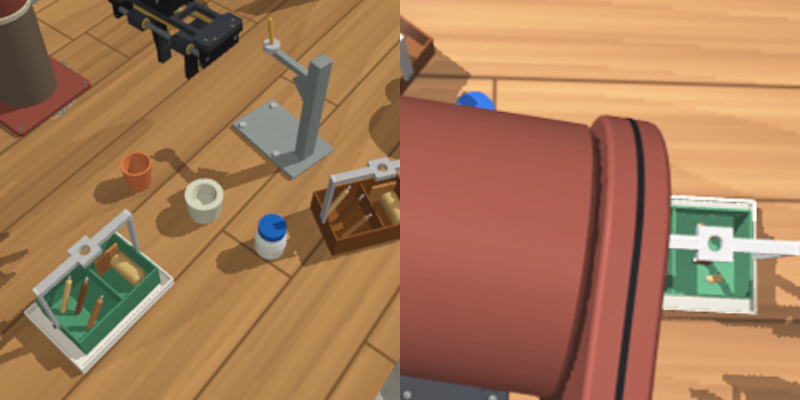

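The caddy stands flat inside the tray at crop-left (97,290). The gripper is well clear, and the cup, mould and jar have not moved.

```bash
python3 -c "
from cell import arm;print(arm.sign_off())"
```

```text
the job is handed in; nothing more can be done
None
```

The green caddy is off its hook and sitting flat inside the white drip tray; the plaster mould, glaze jar and cup were not moved, and I handed the job in just after 18 s on the robot's clock.

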